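# Close the orange-capped tablet jar on the dispensary counter

### The job

The orange cap was only set down on top of its jar's thread. Close that jar: turn the cap backward (anticlockwise seen from above, some 45 to 65 degrees) past the thread's start, let it drop in, then turn it forward (clockwise) fully home, until the white line on the cap meets the white line on the jar, and let go. Leave the white-capped and blue-capped jars standing where they are.

Things in the scene. Friction and masses are not known exactly. Their poses are not given: they have to be found in the camera images.
- cap_mid (a point): Centre of the loose orange cap (round, 54 mm across, 30 mm tall, 60 g). z up, x to its white line. It starts high, x 11 to 31 deg anticlockwise of the jar's x; clockwise it jams. Past 52 deg anticlockwise it drops 7 mm (tight fingers hold it up: lower it or let go); stop at 100 deg. Once down it turns freely clockwise to a stop at 0 deg, home. At a stop it slips harmlessly in the fingers.
- jar_mouth (a point): Centre of the rim of the amber jar under the orange cap; the jar is fixed in a 100 mm square grey foot. z up, x to the white line on its shoulder. Rim 94 mm above the counter; shoulder, 84 mm across, 24 mm below the rim. The cap's centre is 10 mm above this point at the start, 3 mm above it when dropped and home (cap's lower edge then 12 mm above the shoulder).
- white_jar_mid (a point): Middle of a bystander: a like jar, closed, with a white cap (black line), 112 mm tall, 100 mm square foot, 0.9 kg, loose. The point lies on its axis 56 mm above the counter.
- blue_jar_mid (a point): Middle of a bystander: a like jar, closed, with a blue cap (white line), 112 mm tall, 100 mm square foot, 0.9 kg, loose. The point lies on its axis 56 mm above the counter.
Things that resemble listed ones, but are neither listed nor needed, are in the scene too. Of the things that look like the part that bears cap_mid, the middle-sized one is meant.

How it is judged:
By the outcome, as a careful person would: the job done as asked, in the order asked, and still so for the second after the job is handed in, with the robot touching nothing.
It also fails if it takes over 38 s, if anything falls off the work surface, if the arm or the gripper's body presses on something with over 40 N, if the wrist force passes 120 N, or if a joint passes its speed limit or range.

### The arm

A 6-joint arm with a two-finger parallel gripper is mounted at the origin on the work surface. World frame = base frame: x ahead of the robot, y to its left, z up, the work surface at z = 0. Lengths are in m, angles in degrees, forces in N, time in s.
With the tool pointing down it reaches from about 0.25 to 0.725 m from the base axis. Payload 9.7 kg.
Tool frame: the origin (TCP) lies between the finger pads; the fingertips stand 22 mm ahead of it and the grasp point (between the pads) lies 3 mm ahead of it; z points along the fingers, y is the line along which they close (so a half turn about z gives the same grasp; the last joint's range is limited). The gripper opens to 85 mm and grips with 20 to 120 N. Pads are 22 mm wide; open, the fingers measure 114 mm over their backs; the gripper's body (76 mm by 85 mm) begins 54 mm behind the grasp point. The pads swing forward as they close: fully open they stand 13 mm farther back than shut.
Start: joints at [0, 4.979, 10.078, 95.1, 0, 90], TCP at [0.55, -0, 0.221] pointing down, gripper open.
Joint ranges: [-179.16, 179.16], [-48.56, 103.87], [-65.8, 70.77], [-126.05, 130.52], [-82.76, 87.17], [-180, 180]. Speed limits (degrees/s): [127.2, 127.2, 147.25, 180, 180, 180].

### API

Orientations are given as [roll, pitch, yaw] about the fixed x, y, z axes, in that order (R = Rz(yaw) Ry(pitch) Rx(roll)).
In Python, from workcell import bot, viewer, finder gives the robot as it stands.
- The arm moves only by the tool move_arm, never from a script. Its arguments are lists of equal length, an entry for each row: "offset": the shift along the tool's x, y, z in cm, a list of three; "twist": the turn, a rotation vector about the tool's x, y, z in rad, a list of three; "grip": the opening, from 0 (shut) to 1 (fully open). In form: {"offset": [[x, y, z], ...], "twist": [[ax, ay, az], ...], "grip": [grip, ...]}. A call has 1 to 5 rows; each row shifts and turns the commanded pose from where the row before left it, along the tool's axes as they then stand; what a row does not reach is not made up. A row lasts 1/10 s, in which the tool goes at most 50 mm and 8.59 degrees, less where a joint would pass 70% of its speed; a pose out of reach is approached as far as the arm can. A call is refused whole if a number of a shift passes 5 or a number of a turn 0.15, either way. A call with a gripper value outside its range is refused whole. The fingers move at their own pace and stop on an object; "force" is the grip in N (left out, the last holds). Time passes only in rows, so rows that do not move let the fingers close. It gives the time, the measured TCP pose, the force, the opening and the grip force at its end, in the units of the state.
- bot.get_obs(): the state, without advancing time (a new reading comes with each control period).
- viewer.camera(name): name is "scene" or "side" or "wrist"; returns a dict with "color" (420x560x3 uint8, red, green, blue), "depth" (420x560 float32, m along the optical axis (not along the pixel's ray), 0 where there is no reading), "vfov" (degrees; the focal length in pixels is half the picture's height over the tangent of half this angle, whatever the lens; pixels are square), "cx", "cy" (the principal point, pixels), "position" and "attitude" of the camera in the world; the wrist camera has in their place "tool_from_camera" (4x4, takes a point from camera to tool coordinates, whose origin is the TCP and whose axes are the flange's). Camera axes: x right, y down, z forward; pixel columns grow to the right and rows downward; lengths in m; the calibration is good to about 2 mm. The wrist camera is an equidistant fisheye: a pixel r from the principal point sees the ray r / f radians off the axis. A picture is of the moment at which its call begins: read the wrist's pose just before it.
- bot.job_done(): hands the job in; it is judged then, once.
Trained networks look in a picture, given as the dict that the camera call returned (one of the last four; its "shot" number tells which), for a name from the list of things; names that differ only in an ending like _2 or _b are one class to them, and where a whole thing is asked for, a point or a joint stands for the part that bears it (a point fixed in the world has none). Each returns a list of dicts, best first, with "p" (0 to 1); they miss things now and then, are a little off and sometimes report something else, mostly with a low value. They report only what shows in the picture. A call takes as long as a camera call. They do not tell look-alikes from the thing itself.
- finder.boxes_of(picture, thing): "position" ([column, row] in pixels, amid what is visible of it).
- finder.pinpoint(picture, thing): "position" ([column, row] in pixels: a listed point, or the origin of a listed thing).
The state is a dict: "time": time; "q": joint angles; "qd": joint speeds; "joint_efforts": joint torques, N m; "ee_pos": TCP position; "tcp_rot": TCP orientation; "wrist_force": force on the tool from outside, world axes, zero at the start; "torque": the same for the moment, N m; "opening": finger opening in m; "grasp_force": force on a finger pad.
Only numpy, scipy, OpenCV 4.12 (cv2) and the standard library are available. Lean on these libraries where they do the work, as an engineer would, in place of code of your own. Each camera call takes 0.05 s, during which the arm holds its last target. There are 200 camera calls.

## Working session

There is one attempt and no reset: what is moved stays moved. The work goes in short steps, Python scripts to look and compute and a tool call to move; the robot and the scene stay as the last step left them, time stands still between calls to the robot, and variables do not carry over. Pictures are saved under pics/ and viewed, at most 10 in all, crops included, and the job is handed in when it is done.

Besides the shell and the picture viewer there is one more tool, called after "Call:" as a command line: name --argument value ..., lists and objects as JSON in quotes. move_arm: Moves the arm, as the interface text tells. Its arguments: {"type":"object","properties":{"offset":{"type":"array","items":{"type":"array","items":{"type":"number"}}},"twist":{"type":"array","items":{"type":"array","items":{"type":"number"}}},"grip":{"type":"array","items":{"type":"number"}},"force":{"type":"number"}},"required":["offset","twist","grip"]}

```bash
mkdir -p pics; cat > h.py <<'E'
import numpy as np, cv2
from scipy.spatial.transform import Rotation as R
from workcell import bot, viewer, finder
def save(p,n): cv2.imwrite(f'pics/{n}.png',p['color'][:,:,::-1])
def Rm(a):
    a=np.array(a)
    if a.shape==(3,3): return a
    if a.size==4: return R.from_quat(a).as_matrix()
    return R.from_euler('xyz',a,degrees=True).as_matrix()
def pose(p,o=None):
    if 'tool_from_camera' in p:
        T=np.eye(4);T[:3,:3]=Rm(o['tcp_rot']);T[:3,3]=o['ee_pos'];T=T@np.array(p['tool_from_camera']);return T[:3,:3],T[:3,3]
    return Rm(p['attitude']),np.array(p['position'])
def ray(p,uv,o=None):
    f=210/np.tan(np.radians(p['vfov']/2)); d=np.array([uv[0]-p['cx'],uv[1]-p['cy']])/f
    if o is not None:
        r=np.hypot(*d); s=np.sin(r)/r if r>1e-9 else 1; v=np.array([d[0]*s,d[1]*s,np.cos(r)])
    else: v=np.array([d[0],d[1],1])
    A,t=pose(p,o); return t,A@v
def atz(p,uv,z,o=None):
    t,v=ray(p,uv,o); return t+v*(z-t[2])/v[2]
def tri(rs):
    M=np.zeros((3,3));b=np.zeros(3)
    for t,v in rs:
        v=v/np.linalg.norm(v);P=np.eye(3)-np.outer(v,v);M+=P;b+=P@t
    return np.linalg.solve(M,b)
E
python3 - <<'E'
from h import *
np.set_printoptions(precision=4,suppress=True)
print(bot.get_obs())
for n in ['scene','side','wrist']:
    o=bot.get_obs();p=viewer.camera(n);save(p,n+'0')
    print(n,p['vfov'],p['cx'],p['cy'],p.get('position'),p.get('attitude'),p.get('tool_from_camera'))
    for th in ['cap_mid','jar_mouth','white_jar_mid','blue_jar_mid']:
        print(th,[(np.round(d['position']),round(d['p'],2),) for d in finder.pinpoint(p,th)][:4],[(np.round(d['position']),round(d['p'],2)) for d in finder.boxes_of(p,th)][:4])
a=[cv2.imread(f'pics/{n}0.png') for n in ['scene','side','wrist']]
E
```

```text
{'time': 0.0, 'q': array([ 0.0002,  5.0111, 10.0347, 95.1001,  0.0012, 89.9999]), 'qd': array([ 0.0642,  0.0448, -0.0324,  0.036 ,  0.0662, -0.0635]), 'joint_efforts': array([  0.0008, -52.0392,  46.4803,   0.0164,   0.    ,  -0.0001]), 'ee_pos': array([0.5498, 0.    , 0.2199]), 'tcp_rot': array([-179.9235,   -0.0012,   90.0003]), 'wrist_force': array([-0.1886,  0.6309, -0.0493]), 'torque': array([-0.0475,  0.0273,  0.0314]), 'grasp_force': 0.0, 'opening': 0.08528148750513373}
scene 46.059476323561285 282.7845228020514 207.61117299678858 [1.1167 0.4689 0.7534] [-130.8915   -0.5664  132.2441] None
cap_mid [(array([202., 180.]), 0.9), (array([240., 170.]), 0.89), (array([159., 197.]), 0.53)] [(array([202., 178.]), 0.85), (array([242., 170.]), 0.57), (array([156., 198.]), 0.48)]
jar_mouth [(array([205., 182.]), 0.69)] [(array([206., 212.]), 0.79), (array([201., 178.]), 0.41)]
white_jar_mid [(array([305., 222.]), 0.89)] [(array([306., 233.]), 0.93)]
blue_jar_mid [(array([400., 293.]), 0.63)] [(array([400., 301.]), 0.69)]
side 55.93570159935459 288.063057869931 213.35555359004752 [ 0.1   
[... 173 characters left out ...]
 0.84), (array([332., 328.]), 0.79), (array([374., 245.]), 0.75)]
jar_mouth [(array([374., 249.]), 0.75)] [(array([365., 278.]), 0.61)]
white_jar_mid [] [(array([270., 234.]), 0.69)]
blue_jar_mid [(array([229., 177.]), 0.64)] [(array([226., 190.]), 0.59)]
wrist 65.70646984690485 280.7819587669482 207.0634088289481 None None [[-0.0007 -0.9506 -0.3104  0.0787]
 [ 1.     -0.0007  0.     -0.0009]
 [-0.0003 -0.3104  0.9506 -0.1535]
 [ 0.      0.      0.      1.    ]]
cap_mid [(array([218., 358.]), 0.86), (array([328., 380.]), 0.59)] [(array([216., 350.]), 0.67), (array([338., 364.]), 0.65)]
jar_mouth [] []
white_jar_mid [] [(array([254., 169.]), 0.7)]
blue_jar_mid [] [(array([267.,   5.]), 0.84)]
```

View pics/scene0.png

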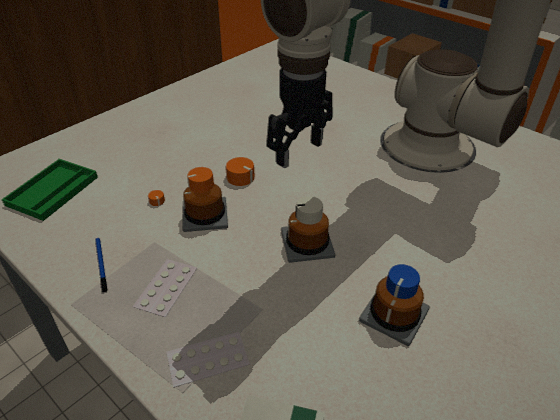

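View pics/side0.png

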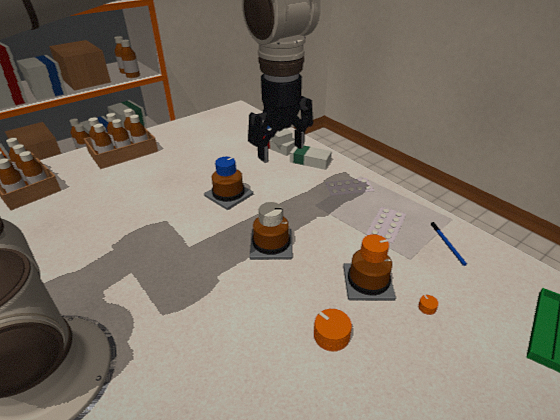

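```bash
python3 - <<'E'
from h import *
np.set_printoptions(precision=4,suppress=True)
a=viewer.camera('scene');b=viewer.camera('side');o=bot.get_obs();w=viewer.camera('wrist')
r=lambda p,u,o=None:ray(p,u,o)
print('mid',tri([r(a,(202,180)),r(b,(373,247))]))
for uv in [(240,170),(202,180),(159,197)]:
  for uw in [(429,302),(373,247),(332,327)]:
    x=tri([r(a,uv),r(b,uw)]);print(uv,uw,x,[np.linalg.norm(np.cross(v/np.linalg.norm(v),x-t)) for t,v in [r(a,uv),r(b,uw)]])
print('wrist at .02',atz(w,(218,358),.02,o),atz(w,(328,380),.02,o),atz(w,(218,358),.104,o),atz(w,(328,380),.104,o))
print('white',atz(a,(305,222),.056),'blue',tri([r(a,(400,293)),r(b,(229,177))]))
E
```

```text
mid [ 0.6091 -0.2195  0.1041]
(240, 170) (429, 302) [ 0.533  -0.3048  0.0745] [np.float64(0.08888274686848223), np.float64(0.08888274686848222)]
(240, 170) (373, 247) [ 0.5635 -0.2042  0.1202] [np.float64(0.040550204807330764), np.float64(0.04055020480733083)]
(240, 170) (332, 327) [ 0.4552 -0.2663  0.0233] [np.float64(0.0010607555350731618), np.float64(0.0010607555350732264)]
(202, 180) (429, 302) [ 0.584  -0.3267  0.049 ] [np.float64(0.04864910094302585), np.float64(0.048649100943025894)]
(202, 180) (373, 247) [ 0.6091 -0.2195  0.1041] [np.float64(0.0017585279662872667), np.float64(0.001758527966287257)]
(202, 180) (332, 327) [ 0.502  -0.2863  0.0062] [np.float64(0.04500757668164698), np.float64(0.045007576681646885)]
(159, 197) (429, 302) [ 0.6511 -0.3426  0.0143] [np.float64(0.005641487637051684), np.float64(0.005641487637051787)]
(159, 197) (373, 247) [ 0.6694 -0.2261  0.0816] [np.float64(0.03981289666923076), np.float64(0.03981289666923061)]
(159, 197) (332, 327) [ 0.5629 -0.298  -0.0183] [np.float64(0.09556925972086731), np.float64(0.09556925972086742)]
wrist at .02 [ 0.4547 -0.2752  0.02  ] [ 0.6237 -0.3252  0.02  ] [ 0.4771 -0.1913  0.104 ] [ 0.606  -0.2294  0.104 ]
white [ 0.5182 -0.0026  0.056 ] blue [0.5568 0.2451 0.0631]
```

The scene shows three orange caps: large, lying on the counter at (240,170); on the amber jar at (202,180); small, lying at (156,198). The side view shows the same three at (332,327), (375,247) and (428,304). The middle-sized one is the cap on the jar. It lies at about (0.609, -0.2195, 0.104), which matches the stated height. I'll move above it and confirm from near.

Call:
move_arm --offset '[[-4.4, 1.2, 0], [-4.4, 1.2, 0], [-4.4, 1.2, 0], [-4.4, 1.2, 0], [-4.4, 1.1, 0]]' --twist '[[0, 0, 0], [0, 0, 0], [0, 0, 0], [0, 0, 0], [0, 0, 0]]' --grip '[1, 1, 1, 1, 1]'

```text
time: 2.0
ee_pos: [0.6093, -0.2218, 0.2206]
tcp_rot: [180.0, 0.0, 90.0]
wrist_force: [0.0, -0.2, 0.5]
opening: 0.0856
grasp_force: 0.0
```

```bash
python3 - <<'E'
from h import *
np.set_printoptions(precision=4,suppress=True)
o=bot.get_obs();w=viewer.camera('wrist');a=viewer.camera('scene');b=viewer.camera('side')
print(o['time'],o['ee_pos'],o['tcp_rot'],o['q'])
rs=[]
for th in ['cap_mid','jar_mouth']:
  for p,oo,n in [(w,o,'w'),(a,None,'a'),(b,None,'b')]:
    print(th,n,[(np.round(d['position'],1),round(d['p'],2),atz(p,d['position'],.104 if th=='cap_mid' else .094,oo)) for d in finder.pinpoint(p,th)][:3])
save(w,'w1')
c=w['color'][100:330,140:420,::-1];cv2.imwrite('pics/w1c.png',cv2.resize(c,None,fx=2.6,fy=2.6,interpolation=cv2.INTER_CUBIC))
E
```

```text
2.0 [ 0.6093 -0.2218  0.2206] [179.9828   0.0017  90.0029] [-20.0082  19.2829  26.8437  97.544    0.0043  69.9888]
cap_mid w [(array([282.7, 203.9]), 0.94, array([ 0.6101, -0.2285,  0.104 ])), (array([156.7, 216.6]), 0.93, array([ 0.4932, -0.2406,  0.104 ])), (array([312.5, 267.8]), 0.78, array([ 0.6384, -0.2918,  0.104 ]))]
cap_mid a [(array([240.9, 170.1]), 0.71, array([ 0.5266, -0.1826,  0.104 ])), (array([156.3, 197.4]), 0.52, array([ 0.71  , -0.2419,  0.104 ]))]
cap_mid b [(array([427.1, 305.4]), 0.69, array([ 0.5695, -0.3783,  0.104 ])), (array([373.6, 247.8]), 0.64, array([ 0.6098, -0.2228,  0.104 ])), (array([332. , 326.3]), 0.59, array([ 0.4115, -0.3037,  0.104 ]))]
jar_mouth w []
jar_mouth a [(array([200.9, 182.6]), 0.56, array([ 0.6079, -0.2233,  0.094 ]))]
jar_mouth b [(array([372.5, 251.4]), 0.94, array([ 0.6091, -0.2223,  0.094 ]))]
```

View pics/w1c.png

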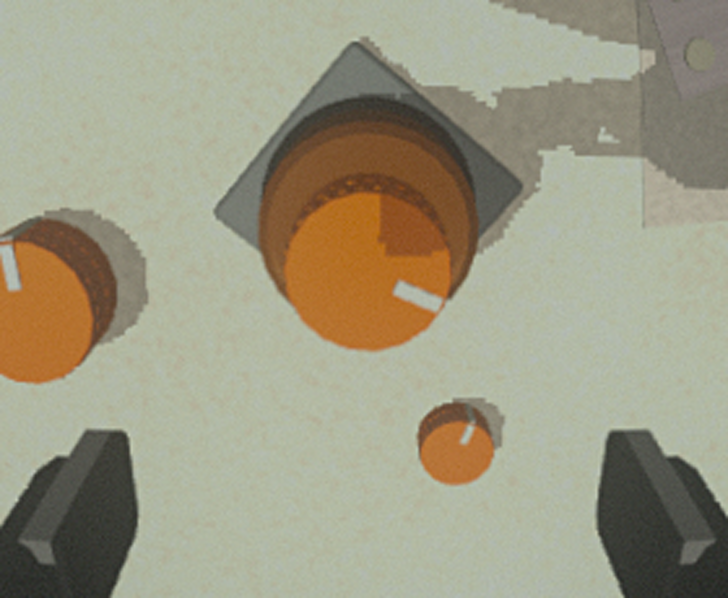

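The wrist crop shows the middle-sized cap on the amber jar. Its disc centre is at crop (368,270) and its white line points to (442,305), at about -25° in world yaw. The large cap at (40,310) and the small one at (457,448) lie on the counter, so this is the right cap. The TCP is already above it to within about 2 mm, so I'll descend and grip.

Call:
move_arm --offset '[[-0.15, 0.03, 3], [0, 0, 3], [0, 0, 3], [0, 0, 2.65], [0, 0, 0]]' --twist '[[0, 0, 0], [0, 0, 0], [0, 0, 0], [0, 0, 0], [0, 0, 0]]' --grip '[1, 1, 1, 1, 1]'

```text
time: 2.95
ee_pos: [0.6075, -0.2199, 0.1004]
tcp_rot: [-179.7, -0.1, 90.1]
wrist_force: [-0.1, 0.2, -1.0]
opening: 0.0853
grasp_force: 0.0
```

Call:
move_arm --offset '[[0, 0, 0], [0, 0, 0], [0, 0, 0], [0, 0, 0], [0, 0, 0]]' --twist '[[0, 0, 0], [0, 0, 0], [0, 0, 0], [0, 0, 0], [0, 0, 0]]' --grip '[0.55, 0.5, 0.5, 0.5, 0.5]' --force 40

```text
time: 3.45
ee_pos: [0.6098, -0.2217, 0.1064]
tcp_rot: [179.9, 0.1, 90.0]
wrist_force: [-2.3, 1.1, 6.6]
opening: 0.0429
grasp_force: 3.4
```

The opening (43 mm) is smaller than the cap, so something is off. I'll look before doing anything else.

```bash
python3 - <<'E'
from h import *
np.set_printoptions(precision=4,suppress=True)
o=bot.get_obs();w=viewer.camera('wrist');b=viewer.camera('side');a=viewer.camera('scene')
print(o)
B=lambda c,r:cv2.resize(c['color'][r[0]:r[1],r[2]:r[3],::-1],(390,390),interpolation=cv2.INTER_CUBIC)
cv2.imwrite('pics/g1.png',np.hstack([B(w,(120,420,130,430)),B(b,(180,300,310,430))]))
E
```

```text
{'time': 3.45, 'q': array([-19.9801,  17.7209,  12.2206,  84.3588,  -0.0042,  70.0257]), 'qd': array([ 0.0093,  0.0798,  0.0302, -0.0379,  0.1002, -0.036 ]), 'joint_efforts': array([  0.1107, -62.2046,  44.8528,  -1.2879,   0.061 ,  -0.0124]), 'ee_pos': array([ 0.6098, -0.2217,  0.1064]), 'tcp_rot': array([179.8691,   0.0521,  89.9941]), 'wrist_force': array([-2.2798,  1.0814,  6.6105]), 'torque': array([ 0.1457,  0.6796, -0.0677]), 'grasp_force': 3.4074146741554046, 'opening': 0.042874044302728315}
```

View pics/g1.png

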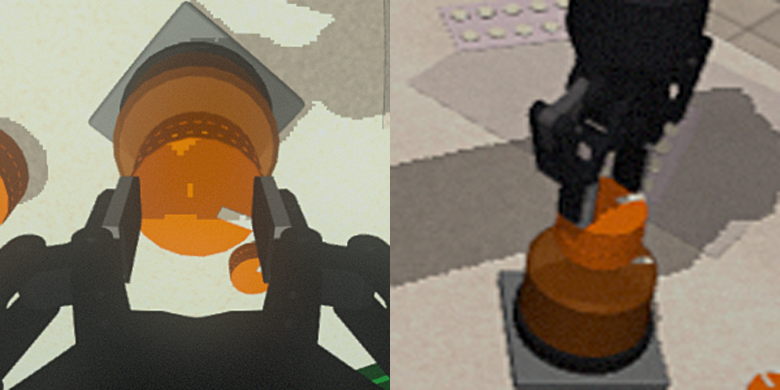

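The view shows both fingers around or over the cap: pads at crop (130,225) and (265,220), disc near (200,200). I'll use the wrist depth to get their actual positions in the tool frame.

```bash
cat >> h.py <<'E'
def cloud(p):
    f=210/np.tan(np.radians(p['vfov']/2)); v,u=np.mgrid[:420,:560]
    x=(u-p['cx'])/f;y=(v-p['cy'])/f;r=np.hypot(x,y)+1e-9;d=p['depth']
    if 'tool_from_camera' in p:
        k=np.tan(r)/r; P=np.stack([x*k*d,y*k*d,d],-1); T=np.array(p['tool_from_camera']); return P@T[:3,:3].T+T[:3,3]
    A,t=pose(p); return np.stack([x*d,y*d,d],-1)@A.T+t
E
python3 - <<'E'
from h import *
np.set_printoptions(precision=1,suppress=True)
w=viewer.camera('wrist');P=cloud(w)*1000
h=cv2.cvtColor(w['color'],cv2.COLOR_RGB2HSV)
ok=(w['depth']>0.05)
org=ok&(h[...,1]>150)&(h[...,0]<20)&(h[...,2]>150)&(np.hypot(P[...,0],P[...,1])<45)
q=P[org];print('orange',len(q),np.percentile(q,[2,25,50,75,98],axis=0))
z=q[:,2]
hh=np.histogram(z,bins=np.arange(-30,60,3));print(hh[0],hh[1][:-1])
# fingers sample at rows (full px): crop scale 300/390
for cx,cy in [(112,180),(120,200),(112,230),(130,190),(130,270),(265,180),(260,200),(280,200),(262,230)]:
    u=int(130+cx*300/390);v=int(120+cy*300/390);print((cx,cy),P[v,u],w['color'][v,u])
q=P[ok&(w['color'].max(-1)<75)&(abs(P[...,0])<25)&(abs(P[...,1])<60)&(P[...,2]<40)&(P[...,2]>-20)]
for s in (-1,1):
    r=q[q[:,1]*s>0];print('finger',s,len(r),np.percentile(r,[1,10,50,90,99],axis=0))
E
```

```text
orange 7800 [[-25.5 -35.3 -13.8]
 [-10.  -14.8 -13. ]
 [  2.2  -3.9 -12.6]
 [ 12.4   6.7 -12. ]
 [ 23.3  24.4  36.8]]
[   0    0    0    2    1 5847  683   37    2    1    0   17    4    0
    0    1    0    0    0    0    0  504  697    0    0    0    0    0
    0] [-30 -27 -24 -21 -18 -15 -12  -9  -6  -3   0   3   6   9  12  15  18  21
  24  27  30  33  36  39  42  45  48  51  54]
(112, 180) [-54.6 -59.6 106.1] [211 211 184]
(120, 200) [ 10.  -26.  -33.6] [97 94 85]
(112, 230) [  9.  -25.8 -50. ] [133 131 121]
(130, 190) [ 10.  -23.4 -27.3] [68 59 49]
(130, 270) [ -9.7 -22.4 -45.8] [51 48 41]
(265, 180) [  9.9  23.4 -19.3] [92 85 80]
(260, 200) [  9.   20.3 -31.8] [67 58 47]
(280, 200) [ 10.2  26.4 -34.3] [95 93 83]
(262, 230) [  1.1  20.4 -38. ] [67 55 44]
finger -1 67 [[ -7.8 -32.6 -19.9]
 [ -5.2 -22.9 -19.7]
 [  2.7 -22.4 -18. ]
 [  9.9 -22.2 -15.6]
 [ 10.4 -22.1 -14.8]]
finger 1 57 [[-10.2  20.1 -19.8]
 [ -7.7  20.2 -19.6]
 [  3.8  20.5 -18. ]
 [  9.7  21.1 -16.3]
 [ 10.2  26.1 -15. ]]
```

The finger surfaces end right at the cap's top plane (tool z about -14 mm), well behind the stated tips. I'll open and measure where the tips really are.

Call:
move_arm --offset '[[0, 0, 0], [0, 0, 0], [0, 0, 0], [0, 0, 0]]' --twist '[[0, 0, 0], [0, 0, 0], [0, 0, 0], [0, 0, 0]]' --grip '[1, 1, 1, 1]'

```text
time: 4.05
ee_pos: [0.6093, -0.2215, 0.104]
tcp_rot: [-180.0, -0.0, 90.0]
wrist_force: [0.6, 0.1, -0.8]
opening: 0.0853
grasp_force: 0.0
```

```bash
python3 - <<'E'
from h import *
np.set_printoptions(precision=1,suppress=True)
o=bot.get_obs();w=viewer.camera('wrist');P=cloud(w)*1000;print(o['opening'],o['ee_pos']*1000,o['wrist_force'])
h=cv2.cvtColor(w['color'],cv2.COLOR_RGB2HSV);ok=w['depth']>.05
q=P[ok&(h[...,1]<90)&(abs(P[...,0])<16)&(abs(P[...,1])<65)&(abs(P[...,1])>25)&(P[...,2]<60)&(P[...,2]>-60)]
for s in (-1,1):
    r=q[q[:,1]*s>0];print('finger',s,len(r),np.percentile(r,[1,10,50,90,99],axis=0));print(np.histogram(r[:,2],np.arange(-60,60,5))[0])
m=ok&(h[...,1]>150)&(h[...,0]<20)&(h[...,2]>120)&(P[...,2]<-6)&(P[...,2]>-22)
ct,ra=cv2.minEnclosingCircle(P[m][:,:2].astype(np.float32));print('cap',ct,ra,np.median(P[m],axis=0))
cv2.imwrite('pics/g2.png',cv2.resize(w['color'][...,::-1],(784,588)))
E
```

```text
0.08527562244700343 [ 609.3 -221.5  104. ] [ 0.6  0.1 -0.8]
finger -1 2123 [[-11.5 -56.9 -59.5]
 [ -6.9 -54.  -56.2]
 [  6.  -43.9 -44.5]
 [ 10.3 -43.4 -29.9]
 [ 10.7 -42.1  36.5]]
[303 386 344 322 294 254 170  20   0   7   0   0   0   0   0   0   0   0
   0  23   0   0   0]
finger 1 2120 [[-11.7  41.1 -59.7]
 [ -7.2  41.5 -56.4]
 [  6.   42.  -44.7]
 [ 10.2  52.2 -30.2]
 [ 10.7  55.  -24.2]]
[311 384 351 313 308 249 170  17   1  10   0   0   0   0   0   0   0   0
   0   6   0   0   0]
cap (-2.4540719985961914, -0.29577213525772095) 27.149578094482422 [  0.7  -1.3 -15.1]
```

View pics/g2.png

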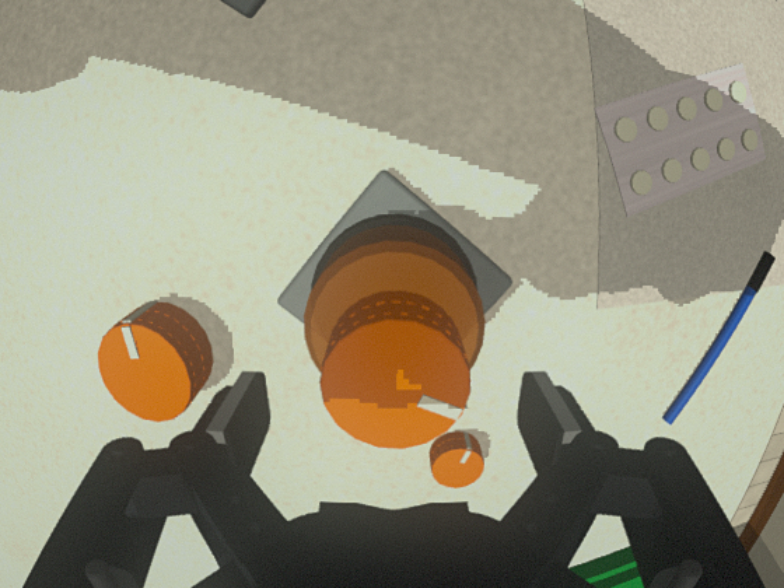

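The picture shows the open fingers still level with or above the cap: pad ends at (255,375) and (535,375), disc centre at (395,383). By depth the open tips are 9 mm above the cap's top. The earlier closing merely rested lightly (3 N) on the cap's top, and its line hasn't moved. So the fingers reach about 33 mm less than stated. I'll descend 32 mm more and grip.

Call:
move_arm --offset '[[-0.1, 0, 1.6], [0, 0, 1.6], [0, 0, 0], [0, 0, 0]]' --twist '[[0, 0, 0], [0, 0, 0], [0, 0, 0], [0, 0, 0]]' --grip '[1, 1, 1, 1]'

```text
time: 4.5
ee_pos: [0.6092, -0.2224, 0.0722]
tcp_rot: [-180.0, -0.0, 90.0]
wrist_force: [-0.3, -0.2, -0.0]
opening: 0.0853
grasp_force: 0.0
```

Call:
move_arm --offset '[[0, 0, 0], [0, 0, 0], [0, 0, 0], [0, 0, 0], [0, 0, 0]]' --twist '[[0, 0, 0], [0, 0, 0], [0, 0, 0], [0, 0, 0], [0, 0, 0]]' --grip '[0.5, 0.5, 0.5, 0.5, 0.5]' --force 40

```text
time: 5.0
ee_pos: [0.6096, -0.2227, 0.0732]
tcp_rot: [179.9, 0.0, 90.0]
wrist_force: [-1.6, 1.1, 5.0]
opening: 0.0531
grasp_force: 41.3
```

The grip holds (53 mm, 41 N). I'll turn it back about 50°.

Call:
move_arm --offset '[[0, 0, 0], [0, 0, 0], [0, 0, 0], [0, 0, 0], [0, 0, 0]]' --twist '[[0, 0, -0.11], [0, 0, -0.11], [0, 0, -0.11], [0, 0, -0.11], [0, 0, -0.11]]' --grip '[0.5, 0.5, 0.5, 0.5, 0.5]'

```text
time: 5.5
ee_pos: [0.6099, -0.2227, 0.0731]
tcp_rot: [179.9, 0.1, 121.8]
wrist_force: [0.3, -0.1, 4.5]
opening: 0.0532
grasp_force: 41.2
```

Call:
move_arm --offset '[[0, 0, 0], [0, 0, 0], [0, 0, 0], [0, 0, 0], [0, 0, 0]]' --twist '[[0, 0, -0.11], [0, 0, -0.11], [0, 0, -0.11], [0, 0, 0], [0, 0, 0]]' --grip '[0.5, 0.5, 0.5, 0.5, 0.5]'

```text
time: 6.0
ee_pos: [0.6093, -0.2225, 0.072]
tcp_rot: [-180.0, -0.0, 140.2]
wrist_force: [0.4, 0.6, -0.9]
opening: 0.0532
grasp_force: 41.9
```

```bash
python3 - <<'E'
from h import *
o=bot.get_obs();b=viewer.camera('side');w=viewer.camera('wrist')
print(o['q'],o['ee_pos'],o['tcp_rot'],o['torque'])
x=atz(b,(388.5,260),.071);print('jar line world deg',np.degrees(np.arctan2(x[1]+.223,x[0]-.6095)),x)
B=lambda c,r:cv2.resize(c['color'][r[0]:r[1],r[2]:r[3],::-1],(390,390),interpolation=cv2.INTER_CUBIC)
cv2.imwrite('pics/t1.png',np.hstack([B(w,(120,420,130,430)),B(b,(180,300,310,430))]))
E
```

```text
[-2.00604879e+01  1.81376569e+01  8.94828231e+00  8.08158907e+01
  7.62818569e-04  1.97040903e+01] [ 0.6092927  -0.22248895  0.0720111 ] [-1.79998943e+02 -5.21421980e-03  1.40235422e+02] [-0.01589615 -0.01054875 -0.0551808 ]
jar line world deg -41.672276274744604 [ 0.63591851 -0.24651511  0.071     ]
```

View pics/t1.png

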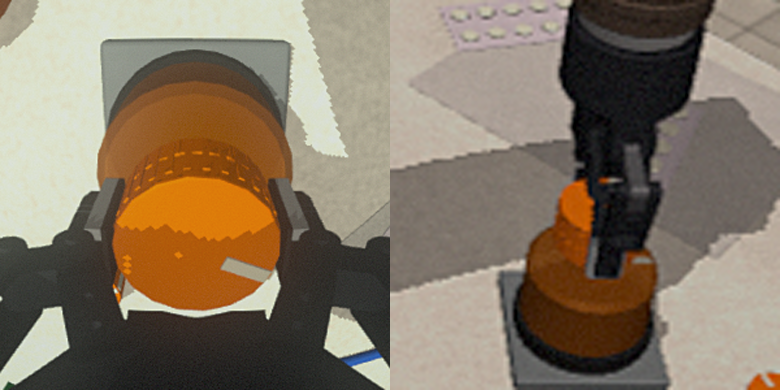

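The cap turned with the fingers: its line is at wrist crop (245,268), unchanged relative to the tool, so there was no slip. It is now at about +25° in the world, and the jar's line is at about -42°, so the cap is about 67° back, past 52. Now I'll lower it 7 mm.

Call:
move_arm --offset '[[0, 0, 0.25], [0, 0, 0.25], [0, 0, 0.2], [0, 0, 0], [0, 0, 0]]' --twist '[[0, 0, 0], [0, 0, 0], [0, 0, 0], [0, 0, 0], [0, 0, 0]]' --grip '[0.5, 0.5, 0.5, 0.5, 0.5]'

```text
time: 6.6
ee_pos: [0.6093, -0.2225, 0.0663]
tcp_rot: [180.0, 0.1, 140.4]
wrist_force: [-3.0, 1.2, 7.7]
opening: 0.053
grasp_force: 42.5
```

```bash
python3 - <<'E'
from h import *
np.set_printoptions(precision=1,suppress=True)
o=bot.get_obs();w=viewer.camera('wrist');P=cloud(w)*1000
h=cv2.cvtColor(w['color'],cv2.COLOR_RGB2HSV)
m=(h[...,1]>150)&(h[...,0]<20)&(h[...,2]>100)&(np.hypot(P[...,0],P[...,1])<20)
z=P[m][:,2];print('top z tool',np.median(z),'world',o['ee_pos'][2]*1000-np.median(z),o['wrist_force'],len(z))
E
```

```text
top z tool -45.952842358676044 world 112.22637520638858 [-3.   1.2  7.7] 5741
```

The cap's top is now at 112 mm, so it dropped the full 7 mm. Now I'll turn it clockwise about 80°, with the stop expected near 67°.

Call:
move_arm --offset '[[0, 0, 0], [0, 0, 0], [0, 0, 0], [0, 0, 0], [0, 0, 0]]' --twist '[[0, 0, 0.14], [0, 0, 0.14], [0, 0, 0.14], [0, 0, 0.14], [0, 0, 0.14]]' --grip '[0.5, 0.5, 0.5, 0.5, 0.5]'

```text
time: 7.15
ee_pos: [0.6099, -0.2229, 0.0663]
tcp_rot: [179.9, 0.1, 100.0]
wrist_force: [-0.1, -1.1, 6.2]
opening: 0.0528
grasp_force: 42.4
```

Call:
move_arm --offset '[[0, 0, 0], [0, 0, 0], [0, 0, 0], [0, 0, 0], [0, 0, 0]]' --twist '[[0, 0, 0.14], [0, 0, 0.14], [0, 0, 0.14], [0, 0, 0.12], [0, 0, 0.12]]' --grip '[0.5, 0.5, 0.5, 0.5, 0.5]'

```text
time: 7.65
ee_pos: [0.6102, -0.2228, 0.0661]
tcp_rot: [179.8, -0.0, 62.3]
wrist_force: [5.1, 4.6, 2.5]
opening: 0.0531
grasp_force: 43.7
```

```bash
python3 - <<'E'
from h import *
o=bot.get_obs();print(o['q'],o['ee_pos'],o['tcp_rot'],o['torque'],o['wrist_force'],o['grasp_force'])
E
```

```text
[-2.00505064e+01  1.81823018e+01  8.35069716e+00  8.00149834e+01
 -1.06181616e-02  9.76603253e+01] [ 0.61022049 -0.2227698   0.06610851] [ 1.79846542e+02 -9.92641615e-03  6.22891673e+01] [ 1.0603711  -1.0148395   1.15310404] [5.1147023  4.64779979 2.52402221] 43.70269604958594
```

The z torque of 1.15 N m means the cap is against the stop. I'll release, rise and check.

Call:
move_arm --offset '[[0, 0, 0], [0, 0, 0], [0, 0, 0], [0, 0, 0], [0, 0, 0]]' --twist '[[0, 0, 0], [0, 0, 0], [0, 0, 0], [0, 0, 0], [0, 0, 0]]' --grip '[0.5, 1, 1, 1, 1]'

```text
time: 8.15
ee_pos: [0.6091, -0.2225, 0.0647]
tcp_rot: [-180.0, 0.0, 62.5]
wrist_force: [0.3, -1.3, -0.4]
opening: 0.0853
grasp_force: 0.0
```

Call:
move_arm --offset '[[0, 0, -3], [0, 0, -4], [0, 0, -4], [0, 0, -4], [0, 0, 0]]' --twist '[[0, 0, 0], [0, 0, 0], [0, 0, 0], [0, 0, 0], [0, 0, 0]]' --grip '[1, 1, 1, 1, 1]'

```text
time: 8.65
ee_pos: [0.6107, -0.2231, 0.2215]
tcp_rot: [179.5, -0.1, 62.5]
wrist_force: [1.2, -0.4, 0.4]
opening: 0.0856
grasp_force: 0.0
```

```bash
python3 - <<'E'
from h import *
o=bot.get_obs();b=viewer.camera('side');w=viewer.camera('wrist');s=viewer.camera('scene')
print(o['ee_pos'],o['tcp_rot'],o['wrist_force'],np.linalg.norm(o['wrist_force']))
B=lambda c,r:cv2.resize(c['color'][r[0]:r[1],r[2]:r[3],::-1],(390,390),interpolation=cv2.INTER_CUBIC)
cv2.imwrite('pics/f1.png',np.hstack([B(w,(90,320,165,395)),B(b,(220,300,330,410))]))
R_=Rm(o['tcp_rot']);C=cloud(w)@R_.T+o['ee_pos']
hs=cv2.cvtColor(w['color'],cv2.COLOR_RGB2HSV)
d=C-np.array([.6095,-.223,0]);r=np.hypot(d[...,0],d[...,1])
m=(hs[...,1]>150)&(r<20e-3)&(hs[...,0]<20);print('top',np.median(C[m][:,2]),'centre')
wl=(hs[...,1]<80)&(hs[...,2]>120)&(r<.026)&(C[...,2]>.1)
print(wl.sum(),np.degrees(np.arctan2(d[wl][:,1].mean(),d[wl][:,0].mean())))
S=cloud(s);T=cloud(b)
for n,p in (('scene',s),('side',b)):
  for th,z in (('white_jar_mid',.056),('blue_jar_mid',.056)):
    print(n,th,[(np.round(x['position']),atz(p,x['position'],z)) for x in finder.pinpoint(p,th)[:1]])
E
```

```text
[ 0.61070355 -0.22306134  0.22150222] [ 1.79512055e+02 -6.45134716e-02  6.25177701e+01] [ 1.16006507 -0.36215914  0.37962198] 1.2731940409834974
top 0.11548530174767667 centre
136 -37.28166330801055
scene white_jar_mid [(array([306., 223.]), array([0.518615  , 0.00154649, 0.056     ]))]
scene blue_jar_mid [(array([402., 294.]), array([0.54489438, 0.24921427, 0.056     ]))]
side white_jar_mid [(array([271., 226.]), array([0.52461362, 0.00796807, 0.056     ]))]
side blue_jar_mid [(array([230., 179.]), array([0.55936209, 0.23774982, 0.056     ]))]
```

View pics/f1.png

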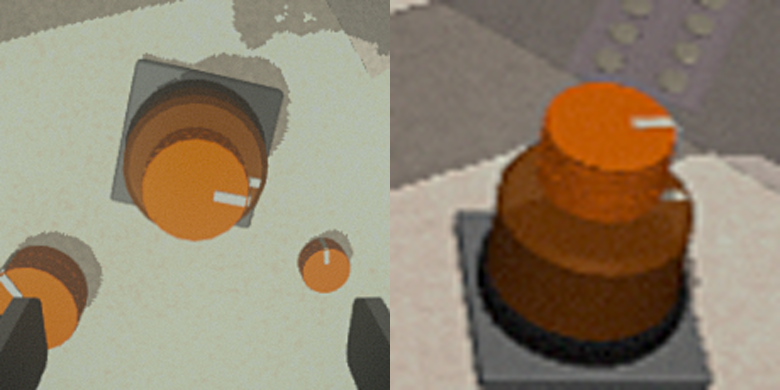

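Both white lines now point the same way: on the cap at (232,199) and on the jar at (255,184) in the wrist crop, and at (652,123) and (672,195) in the side crop. I'll do one numeric check now that the arm has settled.

```bash
python3 - <<'E'
from h import *
o=bot.get_obs();w=viewer.camera('wrist');C=cloud(w)@Rm(o['tcp_rot']).T+o['ee_pos'];print(o['ee_pos'],o['qd'])
hs=cv2.cvtColor(w['color'],cv2.COLOR_RGB2HSV)
d0=C-np.array([.6095,-.223,0]);r=np.hypot(d0[...,0],d0[...,1])
top=(r<.035)&(C[...,2]>.107)
c,R0=cv2.minEnclosingCircle(C[top][:,:2].astype(np.float32)); c=np.median([C[top][:,:2].min(0),C[top][:,:2].max(0)],axis=0)
d=C[...,:2]-c;r=np.hypot(d[...,0],d[...,1])
wh=(hs[...,1]<100)&(hs[...,2]>120)
for n,m in (('cap',wh&(r<.026)&(C[...,2]>.107)),('jar',wh&(r<.043)&(r>.027)&(C[...,2]>.05)&(C[...,2]<.085))):
    q=d[m].mean(0);print(n,m.sum(),np.degrees(np.arctan2(q[1],q[0])),np.hypot(*q))
print('centre',c,R0,'top z',np.median(C[top][:,2]))
E
```

```text
[ 0.60885226 -0.22233544  0.21358163] [ 0.02849217 -0.17021028  0.43283789  0.05264354 -0.01967926  0.02567846]
cap 155 -49.63160757560076 0.013129408975180898
jar 62 -49.407450086593116 0.03448822801462565
centre [ 0.61296493 -0.2226545 ] 0.03419848158955574 top z 0.3111354985184091
```

```bash
python3 - <<'E'
from h import *
o=bot.get_obs();w=viewer.camera('wrist');C=cloud(w)@Rm(o['tcp_rot']).T+o['ee_pos']
hs=cv2.cvtColor(w['color'],cv2.COLOR_RGB2HSV)
d0=C-np.array([.6095,-.223,0]);r=np.hypot(d0[...,0],d0[...,1])
top=(r<.035)&(C[...,2]>.108)&(C[...,2]<.125)
c=(np.percentile(C[top][:,:2],.5,axis=0)+np.percentile(C[top][:,:2],99.5,axis=0))/2
d=C[...,:2]-c;r=np.hypot(d[...,0],d[...,1])
wh=(hs[...,1]<100)&(hs[...,2]>120)
for n,m in (('cap',wh&(r<.026)&top),('jar',wh&(r<.043)&(r>.028)&(C[...,2]>.05)&(C[...,2]<.085))):
    q=d[m].mean(0);print(n,m.sum(),np.degrees(np.arctan2(q[1],q[0])),np.hypot(*q))
print('centre',c,'top z',np.median(C[top][:,2]))
E
```

```text
cap 125 -41.01861706188956 0.017444175631268915
jar 83 -66.47361403108125 0.02233063549556056
centre [ 0.60850897 -0.22431268] top z 0.11229440925604958
```

```bash
python3 - <<'E'
from h import *
o=bot.get_obs();w=viewer.camera('wrist');C=cloud(w)@Rm(o['tcp_rot']).T+o['ee_pos']
hs=cv2.cvtColor(w['color'],cv2.COLOR_RGB2HSV)
c=np.array([.6088,-.2238]);d=C[...,:2]-c;r=np.hypot(d[...,0],d[...,1]);a=np.degrees(np.arctan2(d[...,1],d[...,0]))
wh=(hs[...,1]<100)&(hs[...,2]>120)&(a>-75)&(a<-10)
for n,m in (('cap',wh&(r<.026)&(C[...,2]>.108)&(C[...,2]<.12)),('jar',wh&(r<.044)&(C[...,2]>.062)&(C[...,2]<.08))):
    print(n,m.sum(),np.percentile(a[m],[10,50,90]),np.median(r[m]))
E
```

```text
cap 122 [-48.70596656 -41.54066407 -34.58097796] 0.017772651587811487
jar 57 [-54.50921417 -41.46430546 -37.43655422] 0.03656044654911476
```

The cap's line is at -41.5° and the jar's at -41.5°. The cap's top is at 112 mm, so it is fully home, and the gripper is clear. I'm handing it in.

```bash
python3 -c "
from workcell import bot
print(bot.get_obs()['time'],bot.job_done())"
```

```text
the job is handed in; nothing more can be done
9.15 None
```

The orange cap is closed fully home, with its white line on the jar's line; the gripper is clear, the white and blue jars were not touched, and the job was handed in at 9.15 s (the first grip closed too high and rested on the cap's top at about 3 N, with no effect seen).

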